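# Free a blank from the packed stock cradle and locate it in the drilling jig

## Robot

A 6-joint arm with a two-finger parallel gripper is mounted at the origin on the work surface; the furniture and walls round the work are solid. World frame = base frame: x ahead of the robot, y to its left, z up, the work surface at z = 0. Lengths are in mm, angles in rad, forces in N, time in s.
With the tool pointing down it reaches from about 275 to 825 mm from the base axis. Payload 4.9 kg.
Tool frame: the origin (TCP) lies at the very end of the fingers, on their centre line; the grasp point (between the pads) lies 19 mm behind it; z points along the fingers, y is the line along which they close (so a half turn about z gives the same grasp; the last joint's range is limited). The gripper opens to 85 mm and grips with 20 to 120 N. Pads are 22 mm wide; open, the fingers measure 114 mm over their backs; the gripper's body (76 mm by 85 mm) begins 54 mm behind the grasp point. The pads swing forward as they close: fully open they stand 13 mm farther back than shut.
Start: joints at [-1.404, 0.326, -0.193, 1.052, 0, 1.437], TCP at [162.968, -525.319, 231.281] pointing down, gripper open.
Joint ranges: [-2.65, 2.65], [-0.97, 1.79], [-1.3, 1.35], [-1.93, 2.1], [-1.47, 1.37], [-3.14, 3.14]. Speed limits (rad/s): [2.57, 2.57, 3.14, 3.14, 3.14, 3.14].

## Interface

Orientations are given as [roll, pitch, yaw] about the fixed x, y, z axes, in that order (R = Rz(yaw) Ry(pitch) Rx(roll)).
In Python, from bench import bot, solve_ik, imaging gives the robot as it stands. Calls block until the motion is done:
- bot.move_ptp(position, orientation): joint-space move of the TCP to a pose.
- bot.movel(position, rot=None, max_speed=150, threshold=None): straight line of the TCP; rot=None keeps the orientation; max_speed is the mean speed in mm/s. With threshold (N) it stops when the force on the tool has changed by that much, and returns True; else False.
- bot.move_j(angles): joint-space move.
- bot.grip(opening, effort=None): opening from 0.0 (shut) to 1.0 (fully open); effort is the grip in N (None keeps the last); returns when the fingers have stopped.
- bot.dwell(seconds).
- solve_ik(position, orientation): joint angles nearest the present ones, or None.
- bot.get_state(): the state.
- imaging.capture(name): name is "scene" or "top"; returns the picture (400x640x3 uint8, blue, green, red); there is no depth.
- imaging.camera_model(name): a dict with "K" (3x3 intrinsics, pixels), "k1" (the pictures are not rectified: a ray, as slopes to the right and down, at radius r is drawn at 1 + k1 r^2 times it, then the intrinsics apply), "position" and "rotation" of the camera in the world. Camera axes: x right, y up, looking along -z (the intrinsics and any distortion apply to the point x, -y, -z); pixel columns grow to the right and rows downward; lengths in mm; the calibration is good to about 2 mm. A picture is of the moment at which its call begins. camera_model takes no time and is no camera call.
A pose or a line that the arm cannot do raises bot.IKError and nothing moves.
- bot.sign_off(): hands the job in; it is judged then, once.
The state is a dict: "t": time; "qpos": joint angles; "joint_velocities": joint speeds; "effort": joint torques, N m; "tcp_pos": TCP position; "orientation": TCP orientation; "contact_force": force on the tool from outside, world axes, zero at the start; "wrist_torque": the same for the moment, N m; "opening": opening from 0.0 (shut) to 1.0 (fully open); "gripper_force": force on a finger pad.
Only numpy, scipy, OpenCV 4.12 (cv2) and the standard library are available. Lean on these libraries where they do the work, as an engineer would, in place of code of your own. Each camera call takes 0.05 s, during which the arm holds its last target. There are 200 camera calls.

## Task

The silver aluminium blank has to be drilled next, but it is packed tightly between its neighbours or the rail in the blue stock cradle: slide it lengthwise far enough out of the row to get fingers round it, leaving the other two blanks in place. Then lift it over to the green drilling jig, lay it flat on the plate without dropping it, and push it snug against all three steel pins: its long side against the two, its end against the one. Do not disturb the square tube offcut or the ball bearing lying nearby.

Things in the scene. Friction and masses are not known exactly. Their poses are not given: they have to be found in the camera images.
- blank_alu_center (a point): The blank to be drilled: bright silver aluminium bar, about 0.33 kg (0.23 to 0.43), 110 x 40 x 28 mm (length x width x height), edges slightly rounded, two small punch marks on top. Point: its centre (14 mm above its underside). x along its 110 mm length, y across its 40 mm width, z up. The three blanks lie side by side in the cradle with about 1 mm between them, in any order, their ends level with the ends of the rails.
- blank_nylon_center (a point): Neighbour to be left in the cradle: black nylon bar, 110 x 40 x 28 mm (length x width x height), edges slightly rounded, two small punch marks on top. Point: its centre (14 mm above its underside). x along its 110 mm length, y across its 40 mm width, z up.
- blank_red_center (a point): Neighbour to be left in the cradle: bright red plastic bar, 110 x 40 x 28 mm (length x width x height), edges slightly rounded, two small punch marks on top. Point: its centre (14 mm above its underside). x along its 110 mm length, y across its 40 mm width, z up.
- cradle: Blue stock cradle, fixed to the bench. Origin: centre of its underside, on the bench. Base plate 240 mm along x, 138 mm along y, 5 mm thick; the blanks lie on it along x, at y = -41, 0 and +41 mm. Two rails, 22 mm high above the plate and 6 mm thick, run along the outsides of the row (inner faces at y = +-62 mm) from x = -55 to +55 mm. Both ends of the row are open, and the plate runs on 65 mm beyond each end.
- jig: Green drilling jig, fixed to the bench. Origin: centre of its underside, on the bench. Plate 150 mm along x, 90 mm along y, 10 mm thick. Three upright steel pins of 12 mm diameter stand 18 mm above the plate, centred at (x, y) = (-38, +26), (+38, +26) and (+61, 0) mm. A blank that lies along x, pushed to +y against the first two and to +x against the third, has its centre over the origin.
- jig_seat (a point): Where the centre of the blank is when it lies on the jig's plate and touches all three pins: above the jig's origin, 24 mm above the bench. Axes as the jig's.
- tube_offcut: Rusty brown square steel tube offcut, 60 x 70 x 60 mm, lying on the bench; loose bystander. Origin: centre of its underside.
- bearing: Steel ball bearing, 52 mm in diameter, 15 mm high, lying flat; loose bystander. Origin: centre of its underside.
There are look-alikes about, which are no part of the job. Of the things that look like the jig, the larger one is meant.

How it is judged (in metres and radians):
On the way, in this order (a step that is already met when the one before it is completed fails the run):
1. the aluminium blank, still lying on the cradle's base, has been slid lengthwise at least 35 mm out of the row, the other two blanks within 20 mm of their places ((x of blank_alu_center in the frame of cradle above 0.035 m or x of blank_alu_center in the frame of cradle below -0.035 m) and z of blank_alu_center in the frame of cradle between 0.014 and 0.024 m and x of blank_nylon_center in the frame of cradle between -0.02 and 0.02 m and z of blank_nylon_center in the frame of cradle between 0.015 and 0.023 m and x of blank_red_center in the frame of cradle between -0.02 and 0.02 m and z of blank_red_center in the frame of cradle between 0.015 and 0.023 m), for 0.1 s.
2. the aluminium blank is lifted (centre over 45 mm above the bench) (height (world z) of blank_alu_center above 0.045 m), for 0.1 s.
At the end, for the whole second after the job is handed in: The aluminium blank rests flat on the jig's plate (within 3 mm in height, 0.05 rad), centre within 3 mm of the seat touching all three pins, length within 0.035 rad of the jig's x; the other two lie flat in the cradle within 20 mm of their places (horizontal distance between blank_alu_center and jig_seat below 0.003 m and z of blank_alu_center in the frame of jig_seat between -0.003 and 0.003 m and angle between the x axis of blank_alu_center and the x axis of jig, either way round below 0.035 rad and angle between the z axis of blank_alu_center and the z axis of jig, either way round below 0.05 rad and linear speed of blank_alu below 0.01 m/s and x of blank_nylon_center in the frame of cradle between -0.02 and 0.02 m and z of blank_nylon_center in the frame of cradle between 0.015 and 0.023 m and x of blank_red_center in the frame of cradle between -0.02 and 0.02 m and z of blank_red_center in the frame of cradle between 0.015 and 0.023 m).
It fails at once if the aluminium blank is dropped or thrown (moves over 0.5 m/s with no finger touching it) (contact force between the fingers and blank_alu below 0.01 N and linear speed of blank_alu above 0.5 m/s).
It fails at once if the nylon blank is pushed more than 40 mm along the cradle, or lifted (x of blank_nylon_center in the frame of cradle above 0.04 m or x of blank_nylon_center in the frame of cradle below -0.04 m or z of blank_nylon_center in the frame of cradle above 0.035 m).
It fails at once if the red blank is pushed more than 40 mm along the cradle, or lifted (x of blank_red_center in the frame of cradle above 0.04 m or x of blank_red_center in the frame of cradle below -0.04 m or z of blank_red_center in the frame of cradle above 0.035 m).
It fails at once if the tube offcut or bearing is moved more than 30 mm (distance of any of tube_offcut, bearing from where it was at the start of the episode above 0.03 m).
It also fails if it takes over 64 s, if anything falls off the work surface, if the arm or the gripper's body presses on something with over 40 N, if the wrist force passes 120 N, or if a joint passes its speed limit or range.

## Working session

There is one attempt and no reset: what is moved stays moved. The work goes in short steps, each a Python script; the robot and the scene stay as the last script left them, time stands still between calls to the robot, and variables do not carry over. Pictures are saved under pics/ and viewed, at most 10 in all, crops included, and the job is handed in when it is done.

```bash
mkdir -p pics; ls
python3 - <<'E'
from bench import bot, imaging
import cv2
for n in("scene","top"):
    cv2.imwrite(f"pics/{n}0.png",imaging.capture(n)); print(n,imaging.camera_model(n))
print(bot.get_state())
E
```

```text
pics
scene {'K': array([[515.18045012,   0.        , 322.9595555 ],
       [  0.        , 515.18045012, 205.3863952 ],
       [  0.        ,   0.        ,   1.        ]]), 'k1': -0.08808507063005465, 'position': array([ -607.37241758, -1078.34850734,  1025.18397831]), 'rotation': array([ 9.84087313e-01, -6.02063963e-04, -7.82106117e-01])}
top {'K': array([[437.51353583,   0.        , 318.03971211],
       [  0.        , 437.51353583, 198.38542045],
       [  0.        ,   0.        ,   1.        ]]), 'k1': -0.0801226973465774, 'position': array([ 367.248006  ,  -30.83587494, 1410.40413568]), 'rotation': array([ 0.05335654,  0.00812204, -1.56723337])}
{'t': 0.1, 'qpos': array([-1.40422213e+00,  3.26883050e-01, -1.93498192e-01,  1.05201702e+00,
       -6.05002287e-06,  1.43657874e+00]), 'joint_velocities': array([ 0.00153958, -0.00140462,  0.00155013, -0.00094473,  0.00067928,
        0.00152613]), 'effort': array([ 6.15393983e-04, -4.44236720e+01,  2.63039571e+01,  7.86902237e-03,
       -5.98076622e-05,  3.40174523e-06]), 'tcp_pos': array([ 162.86216411, -524.77177329,  230.5674844 ]), 'orientation': array([-3.14000432e+00, -2.08367002e-04,  3.00791626e-01]), 'contact_force': array([-0.30820842,  0.91472326, -0.06835418]), 'wrist_torque': array([-0.02479121, -0.01490557,  0.00657998]), 'gripper_force': 0.0, 'opening': 0.9995061592064513}
```

View pics/top0.png

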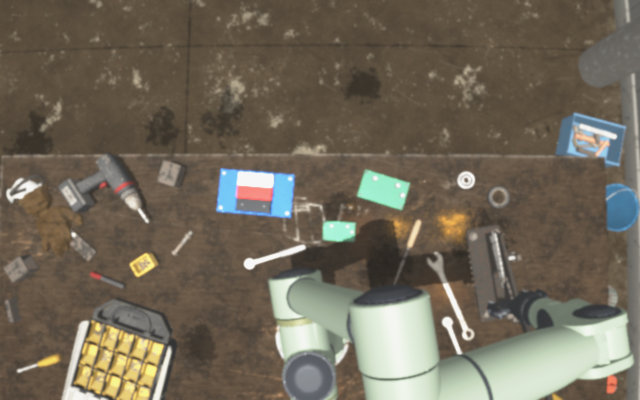

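View pics/scene0.png

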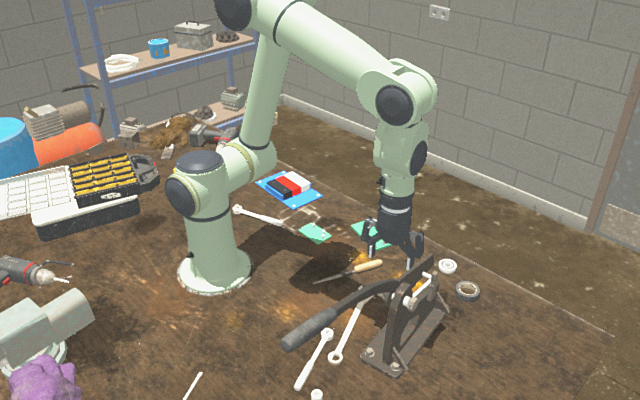

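Top view: the blue cradle is at about (256,193), with silver at the top of the row, then red, then black. The large green plate is at (384,190) and a small look-alike at (339,231). I'll zoom in and measure.

```bash
cat > h.py <<'E'
import numpy as np, cv2
from scipy.spatial.transform import Rotation as R
from bench import bot, solve_ik, imaging
def ray(n,uv):
    m=imaging.camera_model(n);K=m["K"]
    D=np.array([m["k1"],0,0,0,0.])
    p=cv2.undistortPoints(np.array(uv,float).reshape(-1,1,2),K,D).reshape(-1,2)
    d=np.c_[p[:,0],-p[:,1],-np.ones(len(p))]
    return m["position"],R.from_euler("xyz",m["rotation"]).apply(d)
def onplane(n,uv,z):
    c,d=ray(n,uv); return c+d*((z-c[2])/d[:,2])[:,None]
def project(n,P):
    m=imaging.camera_model(n)
    q=R.from_euler("xyz",m["rotation"]).inv().apply(np.atleast_2d(P)-m["position"])
    q=np.c_[q[:,0],-q[:,1],-q[:,2]]
    return cv2.projectPoints(q,np.zeros(3),np.zeros(3),m["K"],np.array([m["k1"],0,0,0,0.]))[0].reshape(-1,2)
def blobs(img,lo,hi,amin=60):
    m=cv2.inRange(cv2.cvtColor(img,cv2.COLOR_BGR2HSV),lo,hi)
    m=cv2.morphologyEx(m,cv2.MORPH_CLOSE,np.ones((3,3)))
    cs,_=cv2.findContours(m,cv2.RETR_EXTERNAL,cv2.CHAIN_APPROX_NONE)
    return sorted([c for c in cs if cv2.contourArea(c)>amin],key=cv2.contourArea,reverse=True)
def rect(n,c,z):
    P=onplane(n,c.reshape(-1,2),z)[:,:2].astype(np.float32)
    return cv2.minAreaRect(P)
E
python3 - <<'E'
from h import *
im=cv2.imread("pics/top0.png")
cv2.imwrite("pics/crop1.png",cv2.resize(im[150:250,200:360],None,fx=5,fy=5,interpolation=cv2.INTER_CUBIC))
cv2.imwrite("pics/crop2.png",cv2.resize(im[155:225,350:520],None,fx=4.7,fy=4.7,interpolation=cv2.INTER_CUBIC))
for nm,lo,hi,z in(("blue",(95,120,80),(115,255,255),5),("green",(65,70,60),(90,255,255),10),("red",(172,120,80),(180,255,255),33),("red0",(0,160,110),(6,255,255),33),("wh",(0,0,200),(180,40,255),33)):
    for c in blobs(im,lo,hi): print(nm,cv2.boundingRect(c),rect("top",c,z))
E
```

```text
blue (217, 169, 77, 49) ((460.00701904296875, 184.55978393554688), (241.89324951171875, 140.53759765625), 85.38774108886719)
blue (607, 192, 31, 38) ((405.0850830078125, -1034.0594482421875), (123.44963073730469, 109.40684509277344), 0.28105872869491577)
blue (607, 185, 20, 11) ((481.7843322753906, -1010.607177734375), (25.050222396850586, 74.9121322631836), 21.21954345703125)
green (357, 170, 53, 39) ((471.607666015625, -228.54884338378906), (152.46437072753906, 92.83433532714844), 73.29837799072266)
green (323, 221, 32, 21) ((337.9271240234375, -84.94381713867188), (63.7691650390625, 99.06837463378906), 0.17787617444992065)
wh (354, 299, 135, 101) ((-48.217132568359375, -345.78558349609375), (346.21258544921875, 383.09814453125), 8.021817207336426)
wh (485, 315, 148, 85) ((-76.34628295898438, -799.1991577148438), (190.2828369140625, 500.5164794921875), 15.900103569030762)
wh (276, 322, 48, 36) ((-0.358062744140625, 38.80793762207031), (99.59420776367188, 145.72511291503906), 8.324273109436035)
wh (271, 278, 32, 41) ((125.08343505859375, 79.68782043457031), (124.96868896484375, 82.6
[... 817 characters left out ...]
, 956.1229858398438), (44.16045379638672, 120.87864685058594), 21.30911636352539)
wh (442, 317, 20, 37) ((13.632854461669922, -446.6899719238281), (123.31413269042969, 29.665136337280273), 26.84980010986328)
wh (579, 124, 38, 18) ((656.6614379882812, -935.0369262695312), (133.86561584472656, 35.54894256591797), 75.78972625732422)
wh (126, 197, 22, 25) ((408.3966979980469, 557.8097534179688), (102.23602294921875, 27.42245864868164), 46.74179458618164)
wh (336, 338, 12, 25) ((-35.90195083618164, -95.20414733886719), (22.379493713378906, 78.93136596679688), 66.62993621826172)
wh (63, 187, 13, 18) ((447.6825256347656, 792.77587890625), (57.46403503417969, 21.332420349121094), 36.654293060302734)
```

View pics/crop1.png

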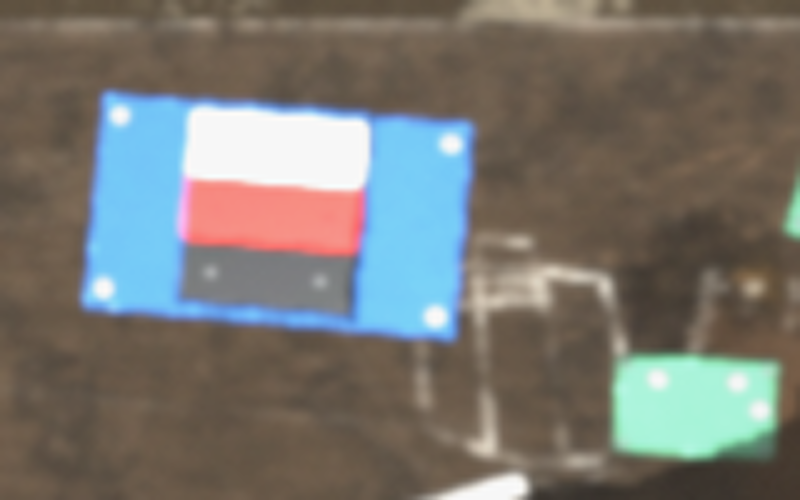

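View pics/crop2.png

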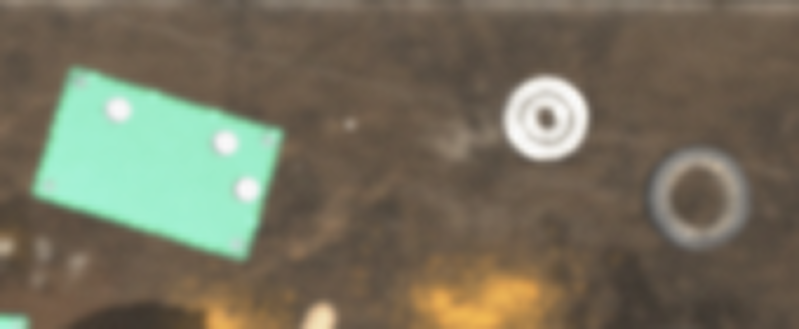

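The zoomed crops show the silver bar at crop px (277,147), against the outer rail with red beside it. The jig has two pins on the upper edge at (118,109) and (226,142), and the third at (248,188). The bearing is at (545,118). The measured sizes match the given ones: cradle 242x141, jig 152x93. Next: cross-check the cradle in the scene view, then push along the slot toward -y with closed fingers.

```bash
cat >> h.py <<'E'
def frame(c,deg):
    a=np.radians(deg);u=np.array([np.cos(a),np.sin(a)]);v=np.array([-u[1],u[0]])
    return lambda x,y,z: np.r_[np.array(c)+x*u+y*v,z]
CA=85.4; cr=frame((460.0,184.6),CA)   # silver at cradle y=-41
JA=-106.7; jg=frame((471.6,-228.5),JA)
down=lambda deg:[np.pi,0,np.radians(deg)]
def st():
    s=bot.get_state(); print("t %.1f tcp %s F %s open %.3f gf %.1f"%(s["t"],s["tcp_pos"].round(1),s["contact_force"].round(1),s["opening"],s["gripper_force"]))
E
python3 - <<'E'
from h import *
im=cv2.imread("pics/scene0.png")
for nm,lo,hi,z in(("blue",(95,120,80),(115,255,255),5),("green",(65,70,60),(90,255,255),10)):
    for c in blobs(im,lo,hi,150): print(nm,cv2.boundingRect(c),rect("scene",c,z))
print(project("scene",[cr(0,-41,33),jg(0,0,10)]))
bot.grip(0.0,40)
bot.move_ptp(cr(90,-41,150),down(CA+90)); st()
print(bot.movel(cr(90,-41,11),max_speed=120,threshold=15)); st()
cv2.imwrite("pics/a.png",cv2.resize(imaging.capture("top")[130:250,190:390],None,fx=4,fy=4))
E
```

```text
blue (0, 132, 39, 47) ((-181.444091796875, 1257.73583984375), (435.5089111328125, 150.59861755371094), 73.9074478149414)
blue (255, 172, 67, 38) ((460.8872985839844, 182.8597412109375), (245.02774047851562, 141.75245666503906), 85.2643051147461)
blue (149, 39, 20, 19) ((1049.0999755859375, 2191.001708984375), (458.55987548828125, 123.90879821777344), 61.229183197021484)
green (298, 223, 33, 21) ((335.8863220214844, -90.16444396972656), (105.94027709960938, 67.2230224609375), 86.44599914550781)
[[295.89906877 178.64583075]
 [373.25401375 232.88956905]]
t 3.9 tcp [508.6 270.3 150.1] F [ 0.7  0.3 -1.7] open 0.003 gf 0.0
False
t 5.2 tcp [508.8 271.3  11.8] F [-0.5  0.3 -0.3] open 0.001 gf 0.0
```

View pics/a.png

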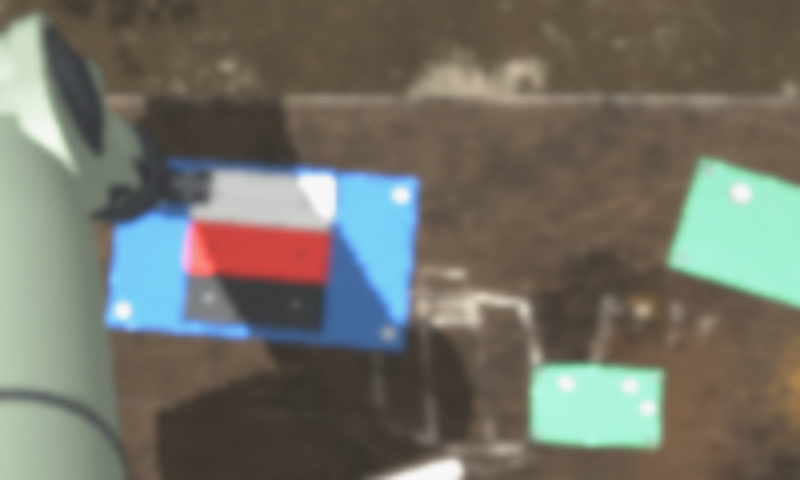

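The fingers at crop px (190,187) are in line with the silver bar's left end, and the scene view agrees within 2 mm. Now I'll push.

Run:
```python
from h import *
print(bot.movel(cr(-12,-41,11),max_speed=50,threshold=35)); st()
bot.movel(cr(-8,-41,11),max_speed=50)
bot.movel(cr(-8,-41,150),max_speed=150)
bot.grip(1.0)
bot.move_ptp(cr(-85,-41,150),down(CA)); st()
s=imaging.capture("scene")
cv2.imwrite("pics/b.png",cv2.resize(s[120:260,200:400],None,fx=4,fy=4))
```

```text
False
t 7.5 tcp [500.  169.4  11. ] F [ 0.2  0.7 -0.3] open -0.002 gf 0.2
t 10.9 tcp [494.1  96.7 150. ] F [-0.3  0.5 -0.4] open 1.005 gf 0.0
```

View pics/b.png

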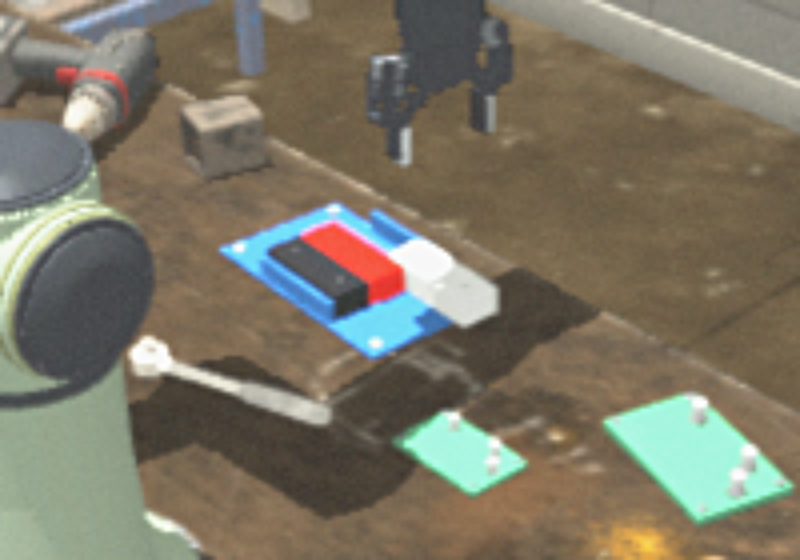

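The silver bar has slid out flat. Its end top edge is at crop px (480,283), i.e. (320,191) in the full image, with red and black still in place. The tube offcut at (225,135) is well clear, and the jig is fully visible at (700,460). Next: check the numbers, then grasp and lift.

Run:
```python
from h import *
im=imaging.capture("scene")
for c in blobs(im,(65,70,60),(90,255,255),150): print(cv2.boundingRect(c),rect("scene",c,10))
print(project("scene",[cr(-55-82,-61,33),cr(-137,-21,33)])-[200,120])
print(bot.movel(cr(-85,-41,8),max_speed=120,threshold=15)); st()
bot.grip(0.0,60); st()
print(bot.movel(cr(-85,-41,110),max_speed=100)); st()
bot.move_ptp(jg(-6-0,-8,110),down(JA+180)); st()
cv2.imwrite("pics/c.png",cv2.resize(imaging.capture("scene")[120:280,250:450],None,fx=4,fy=3.75*16/15))
```

```text
(351, 219, 47, 32) ((470.4729309082031, -231.7708282470703), (157.63392639160156, 94.57920837402344), 73.71969604492188)
(298, 223, 33, 21) ((335.0562438964844, -90.28509521484375), (105.4596939086914, 65.3343276977539), 88.19287109375)
[[123.39179955  71.56071512]
 [114.87256028  75.38485677]]
False
t 12.3 tcp [494.6  96.6   8.6] F [-0.4 -0.2  1.1] open 1.002 gf 0.0
t 12.8 tcp [494.7  96.6   8.6] F [-0.6 -0.7  5.1] open 0.457 gf 61.8
False
t 14.0 tcp [493.4  96.5 109.4] F [-0.4  0.3 -3.6] open 0.452 gf 60.8
t 15.2 tcp [ 465.7 -219.4  109.8] F [-0.3  0.2 -2.8] open 0.449 gf 60.8
```

View pics/c.png

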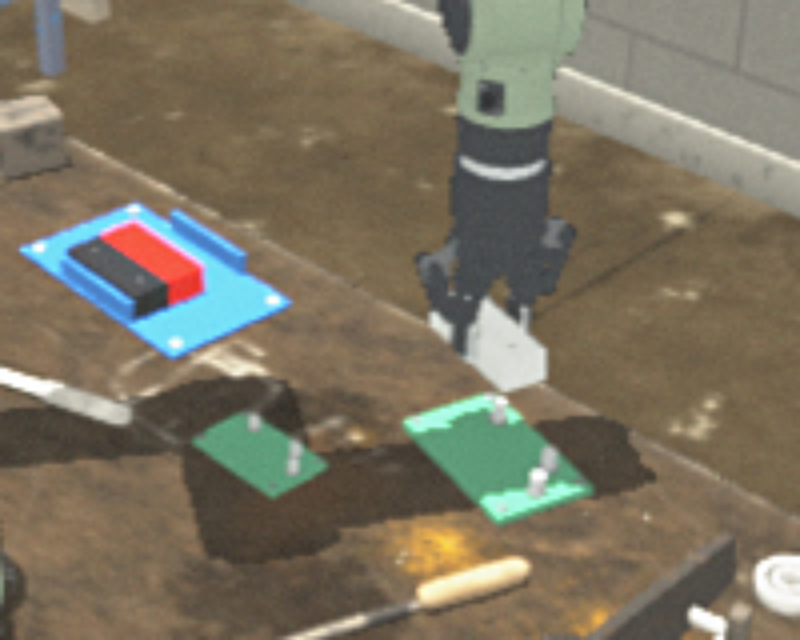

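The blank is held level over the jig, with its end at crop px (520,365), and red and black are undisturbed. Lower with a margin from the pins, release, then push snug.

Run:
```python
from h import *
o=down(JA+180)
bot.movel(jg(-8,-8,35),max_speed=100)
print(bot.movel(jg(-8,-8,12.5),max_speed=20,threshold=5)); st()
bot.grip(0.75); st()
bot.movel(jg(-8,-8,110),max_speed=120)
bot.grip(0.0,40)
bot.move_ptp(jg(-5,-62,110),o)
print(bot.movel(jg(-5,-62,17),max_speed=120,threshold=15)); st()
print(bot.movel(jg(-5,-20,17),max_speed=25,threshold=7)); st()
bot.movel(jg(-5,-62,17),max_speed=100)
bot.movel(jg(-5,-62,90),max_speed=150)
bot.movel(jg(-95,0,90),max_speed=150)
print(bot.movel(jg(-95,0,17),max_speed=120,threshold=15)); st()
print(bot.movel(jg(-55,0,17),max_speed=25,threshold=7)); st()
```

```text
True
t 17.1 tcp [ 466.  -218.4   13.7] F [-0.3 -0.5  5.9] open 0.459 gf 61.7
t 17.5 tcp [ 464.9 -217.7   12.6] F [ 0.3 -0.2 -1. ] open 0.749 gf 0.0
False
t 20.3 tcp [ 414.3 -206.2   17.4] F [ 0.5 -0.8  0.7] open -0.001 gf 0.0
True
t 21.5 tcp [ 441.6 -213.5   16.3] F [ 0.1  0.  -0.3] open -0.000 gf 0.0
False
t 24.2 tcp [ 499.1 -137.9   17.4] F [ 0.3 -0.2 -0.3] open -0.001 gf 0.0
True
t 25.2 tcp [ 490.6 -163.7   16.7] F [0.6 0.9 0.6] open -0.002 gf 0.5
```

Run:
```python
from h import *
def rel(): 
    d=bot.get_state()["tcp_pos"][:2]-jg(0,0,0)[:2]; a=np.radians(JA)
    print("jig x,y",d@[np.cos(a),np.sin(a)], d@[-np.sin(a),np.cos(a)])
rel()
print(bot.movel(jg(-50,0,17),max_speed=15,threshold=15)); rel()
bot.movel(jg(-95,0,17),max_speed=100)
bot.movel(jg(-95,-62,17),max_speed=150)
bot.movel(jg(0,-62,17),max_speed=150)
print(bot.movel(jg(0,-20,17),max_speed=20,threshold=15)); rel()
bot.movel(jg(0,-62,17),max_speed=100)
bot.movel(jg(0,-62,120),max_speed=150)
bot.move_ptp([350,150,350],down(JA+180)); st()
t=imaging.capture("top"); s=imaging.capture("scene")
a=cv2.resize(t[160:220,345:425],None,fx=5,fy=5,interpolation=cv2.INTER_CUBIC)
b=cv2.resize(s[205:265,340:420],None,fx=5,fy=5,interpolation=cv2.INTER_CUBIC)
cv2.imwrite("pics/d.png",np.hstack([a,b])); cv2.imwrite("pics/topd.png",t); cv2.imwrite("pics/scened.png",s)
print(project("top",[jg(0,0,38)]),project("scene",[jg(0,0,38)]))
```

```text
jig x,y -67.51181286049322 -0.38117365298046907
True
jig x,y -67.72042267772191 -1.1832915103668888
True
jig x,y -0.4431016562717742 -33.34594848393525
t 31.9 tcp [350.2 149.5 349.3] F [-0.  -0.1  0.5] open 0.002 gf 0.0
[[384.5037432  188.72734698]] [[373.72750571 226.0105881 ]]
```

View pics/d.png

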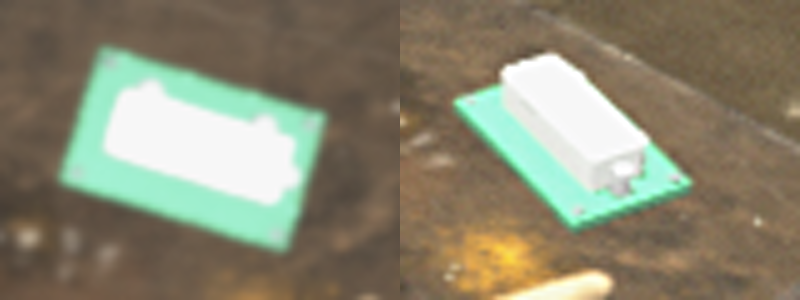

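The blank lies flat on the jig, touching both side pins (top view px (150,88) and (265,122)) and the end pin (295,175). A second push at 15 N stopped at the same places to within 0.4 mm. Handing in.

```bash
python3 -c "
from bench import bot
print(bot.sign_off())"
```

```text
the job is handed in; nothing more can be done
None
```

The aluminium blank lies flat on the drilling jig, snug against all three pins. The red and nylon blanks were still in place in the cradle when last seen, the tube and bearing were not touched, and the job was handed in at about 32 s; no verdict was returned.

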